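# Raise the counterweighted guard window to the stop finger and lock it

## Task

With the fingertips beneath its lip, push the clear guard window up until its red index is level with the pointer of the yellow stop finger, and leave it standing there. Then press the green button on the black button box all the way down to lock it, and let the button come back up. Do not pinch the lip or move the stop finger, and leave the loose tooling where it lies.

Things in the scene. Friction and masses are not known exactly. Their poses are not given: they have to be found in the camera images.
- guard: fixed guard frame, front to its own -x (the robot). Origin: middle of the window plane, under the 8 mm base plate (40 mm in front of the window to 110 mm behind, 370 mm wide), 4 mm above the work surface; x through the window, away from the robot; y along it; z up. Posts 30 mm deep, 22 mm wide at y = +-131 mm, grey counterweight tubes outside them, 438 mm high with the blue header
- sash (a joint): how far the window has been raised, m: 0 lowest, 0.21 top stop. The clear window is 236 mm wide, 114 mm high, about 0.6 kg, fully counterweighted: about 4 N of friction to move it either way (plus about 8 N per m/s), and it stays wherever it is left
- lip_edge (a point): middle of the underside of the lip's front edge. The blue lip is a level shelf 150 mm wide, 10 mm thick, reaching 50 mm out in front of the window plane (bottom rail's face: 7 mm); its front is a round nose, radius 5 mm. This point is 45 mm in front of the window plane, 80 mm above the work surface when sash is 0, and rises with it; free space beneath
- sash_index (a point): centre of the red index mark, 24 mm wide and 6 mm high, seen on both faces of the window's bottom rail, near its right end (guard y = -92 mm); always 10 mm above lip_edge
- stop_mark (a point): pointer of the yellow stop finger, a 42 x 34 x 30 mm collar on the guard's right post (guard y = -131 mm). Two pointers 8 mm high, before and behind the window plane, show the wanted height. The point: tip of the front one at mid height, 17 mm in front of the window plane, guard y = -104 mm; axes as the guard's. It does not stop the window
- button_box: fixed black button box, 110 x 100 x 50 mm, on a steel bracket, its top face 105 mm above its origin (centre of the bracket's underside, 4 mm above the work surface), with the green button in the middle of the top. It stands to the left or to the right of the guard
- lock_button (a joint): how far the green button is pressed down, m: 0 up, 0.008 fully down (takes about 4 N); a spring brings it back
- lock_button_top (a point): centre of the top of the green button, 52 mm across, facing straight up
- die_a: loose bystander: polished steel radius die behind the window, 32 x 90 x 46 mm, rounded top; origin at the centre of its underside
- die_b: loose bystander: second polished radius die behind the window, 32 x 90 x 46 mm, rounded top; origin at the centre of its underside
- clamp: loose bystander: dark cast hold-down clamp with an upright bolt, 100 x 36 mm, 68 mm high; origin at the centre of its underside
- hammer_head: loose bystander: bronze hammer head lying flat, 90 x 36 x 36 mm; origin at the centre of its underside
- vee_block: loose bystander: steel vee block, 50 x 45 x 34 mm; origin at the centre of its underside
- grease_tin: loose bystander: red tin, 60 mm across, 70 mm high; origin at the centre of its underside
- punch: loose bystander: steel punch segment standing on its base, 70 x 40 mm, 50 mm high; origin at the centre of its underside

How it is judged:
On the way, in this order (a step that is already met when the one before it is completed fails the run):
1. the fingers push the window up from beneath its lip by 20 mm or more ((contact force between the fingers and sash_c3 above 0.5 N or contact force between the fingers and sash_c4 above 0.5 N) and distance of lip_edge from where it was at the start of the episode above 0.02 m), for 0.02 s.
2. the red index stands level with the stop finger's pointer, within 8 mm, at rest for 0.3 s (z of sash_index in the frame of stop_mark between -0.008 and 0.008 m and velocity of joint sash between -0.01 and 0.01 m/s), for 0.3 s.
3. the green button is pressed down (6 mm or more) while the window is at the mark (all of step 2 and value of joint lock_button above 0.006 m), for 0.02 s.
At the end, for the whole second after the job is handed in: the window stands still with its red index within 8 mm of the height of the stop finger's pointer, and the green button is up again (all of step 2 and value of joint lock_button below 0.002 m); the robot touches nothing.
It fails at once if the lip is pinched (top and underside touched at once) (contact force between the fingers and sash_c5 above 1.5 N and (contact force between the fingers and sash_c3 above 1.5 N or contact force between the fingers and sash_c4 above 1.5 N)).
It fails at once if the stop finger is moved 4 mm or more (distance of stop_mark from where it was at the start of the episode above 0.004 m).
It fails at once if a loose thing is moved or lifted by 20 mm or more (distance of any of die_a, die_b, clamp, hammer_head, vee_block, grease_tin, punch from where it was at the start of the episode above 0.02 m).
It also fails if it takes over 64 s, if anything falls off the work surface, if the arm or the gripper's body presses on something with over 40 N, if the wrist force passes 120 N, or if a joint passes its speed limit or range.

## Robot

A 6-joint arm with a two-finger parallel gripper is mounted at the origin on the work surface. World frame = base frame: x ahead of the robot, y to its left, z up, the work surface at z = 0. Lengths are in m, angles in rad, forces in N, time in s.
With the tool pointing down it reaches from about 0.425 to 1.125 m from the base axis. Payload 14.9 kg.
Tool frame: the origin (TCP) lies midway between the tips of the shut fingers; the grasp point (between the pads) lies 19 mm behind it; z points along the fingers, y is the line along which they close (so a half turn about z gives the same grasp; the last joint's range is limited). The gripper opens to 91 mm and grips with 3 to 60 N. Pads are 32 mm wide; open, the fingers measure 118 mm over their backs; the gripper's body (76 mm by 178 mm) begins 60 mm behind the grasp point.
Start: joints at [1.084, 0.379, 1.734, -0, 1.028, -0.033], TCP at [0.307, 0.629, 0.191] pointing down, gripper open.
Joint ranges: [-2.77, 2.77], [-0.74, 2.19], [0, 2.66], [-1.06, 4.2], [0.31, 2.87], [-3.08, 3.08]. Speed limits (rad/s): [1.89, 1.89, 2.39, 3.14, 3.14, 3.14].

## Interface

Orientations are given as a unit quaternion [x, y, z, w].
In Python, from bench import monitor, imaging, order gives the robot as it stands.
- The arm moves only by the tool step_arm, never from a script. Its argument "rows" is a list of rows, each a list of 7 numbers: the shift along the world's x, y, z in m, then the turn, a rotation vector about the world's x, y, z in degrees, then the finger opening in m, from 0 to 0.0912. In form: [[tx, ty, tz, wx, wy, wz, jaw], ...]. A call has 1 to 8 rows; each row shifts and turns the commanded pose from where the row before left it; what a row does not reach is not made up. A row lasts 1/8 s, in which the tool goes at most 62.5 mm and 10.7 degrees, less where a joint would pass 70% of its speed; a pose out of reach is approached as far as the arm can. A call is refused whole if a number of a shift passes 0.0625 or a number of a turn 10.7, either way. A call with a gripper value outside its range is refused whole. The fingers move at their own pace and stop on an object; the grip force is fixed at half the most. Time passes only in rows, so rows that do not move let the fingers close. It gives the time, the measured TCP pose, the force, the opening and the grip force at its end, in the units of the state.
- monitor.observe(): the state, without advancing time (a new reading comes with each control period).
- imaging.read_camera(name): name is "scene" or "top"; returns (picture, depth): 384x512x3 uint8, blue, green, red; 384x512 float32, m along the optical axis (not along the pixel's ray), 0 where there is no reading.
- imaging.camera_info(name): a dict with "vertical_fov" (degrees; the focal length in pixels is half the picture's height over the tangent of half this angle, whatever the lens; pixels are square), "cx", "cy" (the principal point, pixels), "dist" ([k1, k2, p1, p2, k3] as OpenCV has them; the pictures are not rectified), "xyz" and "rotation" of the camera in the world. Camera axes: x right, y down, z forward; pixel columns grow to the right and rows downward; lengths in m; the calibration is good to about 2 mm. A picture is of the moment at which its call begins. camera_info takes no time and is no camera call.
- order.finish_job(): hands the job in; it is judged then, once.
Trained networks look in the newest picture that a camera, given by its name, has taken for a name from the list of things; names that differ only in an ending like _2 or _b are one class to them, and where a whole thing is asked for, a point or a joint stands for the part that bears it (a point fixed in the world has none). Each returns a list of dicts, best first, with "p" (0 to 1); they miss things now and then, are a little off and sometimes report something else, mostly with a low value. They report only what shows in the picture. A call takes as long as a camera call.
- imaging.search_frame(camera, query): "position" ([column, row] in pixels, amid what is visible of it).
- imaging.regions_of(camera, query): "pixels" (384x512 bool, what is visible of it) and "position" ([column, row] in pixels, amid what is visible of it).
The state is a dict: "clock": time; "qpos": joint angles; "joint_velocities": joint speeds; "tau": joint torques, N m; "tcp_pos": TCP position; "eef_rot": TCP orientation; "wrist_force": force on the tool from outside, world axes, zero at the start; "moment": the same for the moment, N m; "grip_width": finger opening in m; "finger_force": force on a finger pad.
Only numpy, scipy, OpenCV 4.12 (cv2) and the standard library are available. Lean on these libraries where they do the work, as an engineer would, in place of code of your own. Each camera call takes 0.05 s, during which the arm holds its last target. There are 200 camera calls.

## Working session

There is one attempt and no reset: what is moved stays moved. The work goes in short steps, Python scripts to look and compute and a tool call to move; the robot and the scene stay as the last step left them, time stands still between calls to the robot, and variables do not carry over. Pictures are saved under pics/ and viewed, at most 10 in all, crops included, and the job is handed in when it is done.

Besides the shell and the picture viewer there is one more tool, called as name([rows], argument=value, ...), one row to a line, values as JSON. step_arm: Moves the arm, as the interface text tells. Its arguments: {"type":"object","properties":{"rows":{"type":"array","items":{"type":"array","items":{"type":"number"}}}},"required":["rows"]}

```bash
ls; mkdir -p pics
cat > h.py <<'E'
import numpy as np, cv2
from bench import monitor, imaging, order
from scipy.spatial.transform import Rotation as R
def cam(n):
    i=imaging.camera_info(n); f=192/np.tan(np.radians(i["vertical_fov"])/2)
    K=np.array([[f,0,i["cx"]],[0,f,i["cy"]],[0,0,1.]])
    r=np.array(i["rotation"],float)
    r=r if r.shape==(3,3) else R.from_quat(r).as_matrix()
    return K,np.array(i["dist"],float),r,np.array(i["xyz"],float)
def ray(n,px):
    K,d,r,t=cam(n)
    u=cv2.undistortPoints(np.array(px,float).reshape(-1,1,2),K,d).reshape(-1,2)
    return np.c_[u,np.ones(len(u))]@r.T,t
def pts(n,px,depth):
    v,t=ray(n,px); return v*np.asarray(depth).reshape(-1,1)+t
def proj(n,P):
    K,d,r,t=cam(n)
    return cv2.projectPoints((np.atleast_2d(P)-t)@r,np.zeros(3),np.zeros(3),K,d)[0].reshape(-1,2)
E
python3 - <<'E'
from h import *
s=monitor.observe(); print({k:np.round(v,3) for k,v in s.items()})
for n in("scene","top"):
    print(imaging.camera_info(n))
    p,d=imaging.read_camera(n); cv2.imwrite(f"pics/{n}0.png",p); np.save(n+"0.npy",d)
    for q in("guard","sash","sash_index","stop_mark","button_box","lock_button","lip_edge"):
        for o in imaging.regions_of(n,q)[:2]:
            m=o["pixels"]&(d>0); ys,xs=np.nonzero(m)
            w=np.median(pts(n,np.c_[xs,ys],d[ys,xs]),0) if len(xs) else None
            print(n,q,round(o["p"],2),np.round(o["position"]),len(xs),np.round(w,3) if w is not None else None)
E
```

```text
pics
{'clock': np.float64(0.0), 'qpos': array([ 1.084,  0.379,  1.735, -0.   ,  1.028, -0.033]), 'joint_velocities': array([ 0.001, -0.002,  0.001,  0.001, -0.001,  0.   ]), 'tau': array([ 3.0000e-03, -7.6373e+01, -4.3438e+01,  6.5000e-02,  4.2000e-02,
       -0.0000e+00]), 'tcp_pos': array([0.307, 0.629, 0.19 ]), 'eef_rot': array([ 0.225,  0.974, -0.001, -0.   ]), 'wrist_force': array([0.164, 0.225, 0.988]), 'moment': array([-0.003,  0.007,  0.049]), 'finger_force': np.float64(0.0), 'grip_width': np.float64(0.091)}
{'vertical_fov': 45.315147725614054, 'cx': 252.2740422444621, 'cy': 187.6765760828161, 'dist': array([0.02734271, 0.        , 0.        , 0.        , 0.        ]), 'xyz': array([ 1.33229436, -0.17337696,  1.01907328]), 'rotation': array([ 0.72216789,  0.59809056, -0.21597688, -0.27224109])}
scene guard 0.66 [249. 204.] 18011 [ 0.677 -0.048  0.186]
scene sash 0.76 [246. 200.] 3287 [ 0.664 -0.045  0.175]
scene sash_index 0.67 [249. 203.] 3149 [ 0.665 -0.044  0.177]
scene stop_mark 0.7 [193. 197.] 237 [ 0.705 -0.161  0.26 ]
scene button_box 0.96 [122. 207.] 2206 [ 0.568 -0.3
[... 298 characters left out ...]
]), 'xyz': array([ 0.3870467 , -0.00199239,  1.30990412]), 'rotation': array([-0.69542266,  0.71303047, -0.06288844,  0.06340276])}
top guard 0.75 [279. 159.] 9587 [ 0.657 -0.041  0.223]
top guard 0.32 [280. 177.] 2338 [ 0.649 -0.043  0.135]
top sash 0.71 [274. 173.] 2332 [ 0.648 -0.044  0.135]
top sash_index 0.82 [278. 175.] 2321 [ 0.649 -0.044  0.135]
top stop_mark 0.71 [328. 151.] 173 [ 0.672 -0.158  0.268]
top stop_mark 0.38 [130. 233.] 515 [0.538 0.36  0.03 ]
top button_box 0.56 [394. 222.] 1860 [ 0.535 -0.339  0.11 ]
top lock_button 0.86 [400. 217.] 351 [ 0.537 -0.348  0.133]
top lip_edge 0.73 [277. 178.] 2381 [ 0.649 -0.042  0.135]
top lip_edge 0.71 [134. 230.] 535 [0.537 0.36  0.029]
```

View pics/scene0.png

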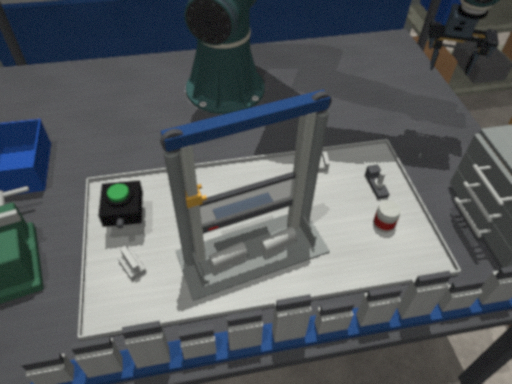

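View pics/top0.png

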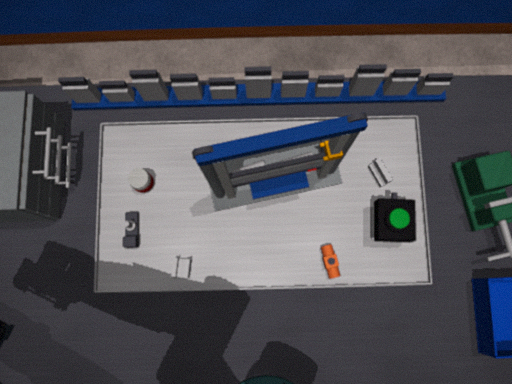

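Scene (camera behind the guard): stop finger at (195,197), red index at (211,228), button at (118,191). Top: header from (200,155) to (362,124), blue lip at (279,185), index at (312,168), button at (399,218). Next I'll measure the details.

Run:
```python
from h import *
C={}
for n in("scene","top"):
    p=cv2.imread(f"pics/{n}0.png"); d=np.load(n+"0.npy"); hsv=cv2.cvtColor(p,cv2.COLOR_BGR2HSV).astype(int)
    ys,xs=np.nonzero(d>0); P=pts(n,np.c_[xs,ys],d[ys,xs]); h=hsv[ys,xs]
    ok=(abs(P[:,0]-.67)<.2)&(abs(P[:,1]+.045)<.22)&(P[:,2]>.02)
    blue=ok&(h[:,0]>100)&(h[:,0]<130)&(h[:,1]>130)
    red=ok&((h[:,0]<6)|(h[:,0]>172))&(h[:,1]>130)&(P[:,2]>.07)
    yel=ok&(h[:,0]>10)&(h[:,0]<32)&(h[:,1]>140)&(P[:,2]>.15)
    for nm,m in(("hdr",blue&(P[:,2]>.38)),("lip",blue&(P[:,2]<.3)),("red",red),("yel",yel)):
        Q=P[m]; 
        if len(Q)<3: print(n,nm,len(Q)); continue
        print(n,nm,len(Q),"med",np.round(np.median(Q,0),4),"min",np.round(np.percentile(Q,3,0),3),"max",np.round(np.percentile(Q,97,0),3),"px",np.round([xs[m].mean(),ys[m].mean()],1), ys[m].min(),ys[m].max())
        if nm in("hdr","lip"):
            r=cv2.minAreaRect((Q[:,:2]*1000).astype(np.float32)); print("   rect",np.round(r[0],1),np.round(r[1],1),round(r[2],2))
    k=(slice(170,245),slice(160,260)) if n=="scene" else (slice(120,200),slice(240,370))
    cv2.imwrite(f"pics/c_{n}.png",cv2.resize(p[k],None,fx=6,fy=6,interpolation=cv2.INTER_CUBIC))
a=cv2.imread("pics/c_scene.png");b=cv2.imread("pics/c_top.png")
w=max(a.shape[1],b.shape[1]);a=cv2.copyMakeBorder(a,0,0,0,w-a.shape[1],0);b=cv2.copyMakeBorder(b,0,0,0,w-b.shape[1],0)
c=np.vstack([a,b]);cv2.imwrite("pics/c.png",cv2.resize(c,None,fx=.64,fy=.64))
```

```text
scene hdr 3058 med [ 0.6703 -0.0515  0.441 ] min [ 0.636 -0.193  0.419] max [0.706 0.106 0.445] px [245.1 119.5] 92 150
   rect [661.5 -42.7] [ 36.5 336.9] 11.44
scene lip 0
scene red 16 med [ 0.6883 -0.1316  0.127 ] min [ 0.684 -0.14   0.123] max [ 0.691 -0.123  0.129] px [212.5 227.6] 226 229
scene yel 174 med [ 0.7058 -0.1647  0.2599] min [ 0.683 -0.182  0.245] max [ 0.711 -0.145  0.272] px [194.8 199.4] 185 206
top hdr 2762 med [ 0.6581 -0.041   0.4428] min [ 0.621 -0.192  0.424] max [0.691 0.109 0.446] px [280.7 139.2] 116 165
   rect [660.8 -41.6] [ 30.5 341.2] 11.27
top lip 933 med [ 0.6345 -0.0462  0.1234] min [ 0.608 -0.114  0.119] max [0.662 0.022 0.128] px [278.7 184.3] 171 198
   rect [635.  -46.6] [ 43.8 148.9] 11.17
top red 21 med [ 0.6719 -0.1334  0.1273] min [ 0.67  -0.144  0.122] max [ 0.675 -0.121  0.136] px [311.8 169.1] 168 170
top yel 203 med [ 0.6737 -0.1566  0.267 ] min [ 0.663 -0.188  0.246] max [ 0.703 -0.143  0.276] px [329.8 152.2] 140 160
```

View pics/c.png

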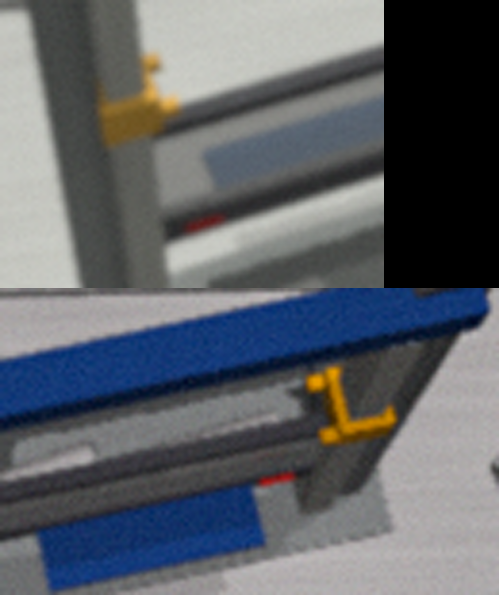

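Crops: the back pointer is at scene (205,197) and top (323,144). The front pointer is at scene (200,186) and top (325,158). The red index is below both. I'll triangulate these.

Run:
```python
from h import *
def tri(a,b):
    va,ta=ray("scene",[a]);vb,tb=ray("top",[b]);va,vb=va[0],vb[0]
    s=np.linalg.lstsq(np.c_[va,-vb],tb-ta,rcond=None)[0]
    A,B=ta+s[0]*va,tb+s[1]*vb; return np.round((A+B)/2,4),np.round(np.linalg.norm(A-B),4)
print("back",tri((204,197),(322.8,144.5)),"front",tri((199.6,186.3),(325.2,158)))
yaw=np.radians(11.3);g=np.array([.661,-.042]);Rz=np.array([[np.cos(yaw),-np.sin(yaw)],[np.sin(yaw),np.cos(yaw)]])
for nm,l in(("front",(-.017,-.106)),("back",(.017,-.106))):
    w=g+Rz@l
    for z in(.25,.26,.27,.28): print(nm,np.round(w,3),z,[np.round(proj(n,[*w,z])[0],1) for n in("scene","top")])
for n in("scene","top"):
  p=cv2.imread(f"pics/{n}0.png"); d=np.load(n+"0.npy"); hsv=cv2.cvtColor(p,cv2.COLOR_BGR2HSV).astype(int)
  ys,xs=np.nonzero((hsv[...,0]>10)&(hsv[...,0]<32)&(hsv[...,1]>120)&(d>0)); P=pts(n,np.c_[xs,ys],d[ys,xs])
  L=(P[:,:2]-g)@Rz; k=(abs(P[:,2]-.26)<.05)&(abs(L[:,1]+.11)<.012)&(abs(L[:,0])<.04)
  for fx in(1,-1):
    q=k&(L[:,0]*fx>.005); print(n,"back" if fx>0 else "front",q.sum(),np.round(np.percentile(P[q,2],[5,25,50,75,95]),4) if q.any() else "", np.round(np.median(L[q],0),3) if q.any() else "")
# index faces
print("idx tri-planes",)
for n,l in(("scene",(.007,-.092)),("top",(-.007,-.092))):
    w=g+Rz@l
    print(n,[(z,np.round(proj(n,[*w,z])[0],1)) for z in(.12,.125,.13)])
b=[.539,-.349]
for n in("scene","top"):
    o=imaging.read_camera(n)[1]; m=imaging.regions_of(n,"lock_button")[0]["pixels"]; ys,xs=np.nonzero(m&(o>0));P=pts(n,np.c_[xs,ys],o[ys,xs]); P=P[P[:,2]>.12]; print("button",P.min(0).round(3),P.max(0).round(3),((P.min(0)+P.max(0))/2).round(3))
for q in("hammer_head","vee_block","clamp","grease_tin","punch","die_a"):
    print(q,[(np.round(o["position"]),round(o["p"],2),np.round(np.median(pts("top",np.argwhere(o["pixels"])[:,::-1],np.load("top0.npy")[o["pixels"]]),0),2)) for o in imaging.regions_of("top",q)[:2]])
```

```text
back (array([ 0.6992, -0.1457,  0.2576]), np.float64(0.0021)) front (array([ 0.6667, -0.1506,  0.2566]), np.float64(0.0006))
front [ 0.665 -0.149] 0.25 [array([200.2, 187.6]), array([324.2, 159.4])]
front [ 0.665 -0.149] 0.26 [array([199.9, 184.7]), array([324.7, 158.3])]
front [ 0.665 -0.149] 0.27 [array([199.5, 181.6]), array([325.3, 157.2])]
front [ 0.665 -0.149] 0.28 [array([199.2, 178.5]), array([325.8, 156. ])]
back [ 0.698 -0.143] 0.25 [array([205.1, 198.8]), array([320.7, 145.7])]
back [ 0.698 -0.143] 0.26 [array([204.8, 195.8]), array([321.2, 144.5])]
back [ 0.698 -0.143] 0.27 [array([204.5, 192.8]), array([321.7, 143.3])]
back [ 0.698 -0.143] 0.28 [array([204.2, 189.7]), array([322.2, 142. ])]
scene back 59 [0.2444 0.2544 0.2588 0.2679 0.2721] [ 0.02  -0.117]
scene front 8 [0.257  0.2584 0.2594 0.2599 0.2607] [-0.015 -0.108]
top back 54 [0.2512 0.2587 0.2659 0.2706 0.2757] [ 0.014 -0.113]
top front 65 [0.2511 0.2576 0.2626 0.27   0.2749] [-0.016 -0.114]
idx tri-planes
scene [(0.12, array([212.9, 228.5])), (0.125, array([212.7, 227.3])), (0.13, array([212.6, 226.1]))]
top [(0.12, array([311.8, 169.7])), (0.125, array([312. , 169.3])), (0.13, array([312.2, 168.8]))]
button [ 0.512 -0.381  0.12 ] [ 0.563 -0.324  0.139] [ 0.537 -0.353  0.13 ]
button [ 0.512 -0.376  0.122] [ 0.562 -0.325  0.14 ] [ 0.537 -0.35   0.131]
hammer_head [(array([331., 260.]), 0.93, array([ 0.44, -0.18,  0.04]))]
vee_block [(array([179., 271.]), 0.77, array([0.43, 0.22, 0.03]))]
clamp [(array([134., 232.]), 0.6, array([0.54, 0.36, 0.03]))]
grease_tin [(array([142., 181.]), 0.77, array([0.67, 0.33, 0.07]))]
punch [(array([380., 168.]), 0.79, array([ 0.68, -0.33,  0.03]))]
die_a [(array([253., 164.]), 0.47, array([0.7 , 0.02, 0.06])), (array([177., 270.]), 0.3, array([0.43, 0.22, 0.03]))]
```

step_arm([
  [0.01,-0.05,0.05,0,0,0,0],
  [0.01,-0.05,0.05,0,0,0,0],
  [0.01,-0.05,0.05,0,0,0,0],
  [0.02,-0.05,0,0,0,0,0],
  [0.02,-0.05,0,0,0,0,0],
  [0.02,-0.05,0,0,0,0,0],
  [0,-0.05,0,0,0,0,0],
  [0,0,0,0,0,0,0],
])

```text
clock: 2.3
tcp_pos: [0.3932, 0.2956, 0.3221]
eef_rot: [0.226, 0.974, 0.0, 0.0]
wrist_force: [-0.5, -0.4, -0.3]
grip_width: 0.0141
finger_force: 0.0
```

```bash
cat > log.py <<'E'
from h import *
import json,os
s=monitor.observe(); L=json.load(open("log.json")) if os.path.exists("log.json") else [[[1.084,.379,1.735,0,1.028,-.033],[.307,.629,.190],[.225,.974,-.001,0]]]
L.append([list(map(float,s[k])) for k in("qpos","tcp_pos","eef_rot")]); json.dump(L,open("log.json","w"))
print(round(s["clock"],2),np.round(s["qpos"],4),np.round(s["tcp_pos"],4),np.round(R.from_quat(s["eef_rot"]).as_matrix()[:,2],3),np.round(s["wrist_force"],1),s["grip_width"].round(4))
E
python3 log.py
```

```text
Traceback (most recent call last):
  File "log.py", line 5, in <module>
    print(round(s["clock"],2),np.round(s["qpos"],4),np.round(s["tcp_pos"],4),np.round(R.from_quat(s["eef_rot"]).as_matrix()[:,2],3),np.round(s["wrist_force"],1),s["grip_width"].round(4))
                                                                                                                                                                 ^^^^^^^^^^^^^^^^^^^^^
AttributeError: 'float' object has no attribute 'round'
```

step_arm([
  [0,-0.03,0,6,-7,0,0],
  [0,-0.03,0,6,-7,0,0],
  [0,-0.03,0,6,-7,0,0],
  [0,-0.03,0,0,-7,0,0],
  [0,-0.03,0,0,-7,0,0],
  [0,0,0,0,0,0,0],
])

```text
clock: 3.05
tcp_pos: [0.3925, 0.1469, 0.3216]
eef_rot: [0.194, 0.921, 0.218, 0.257]
wrist_force: [0.0, -0.2, -0.5]
grip_width: 0.0004
finger_force: 0.0
```

```bash
python3 log.py
```

```text
Traceback (most recent call last):
  File "log.py", line 5, in <module>
    print(round(s["clock"],2),np.round(s["qpos"],4),np.round(s["tcp_pos"],4),np.round(R.from_quat(s["eef_rot"]).as_matrix()[:,2],3),np.round(s["wrist_force"],1),s["grip_width"].round(4))
                                                                                                                                                                 ^^^^^^^^^^^^^^^^^^^^^
AttributeError: 'float' object has no attribute 'round'
```

step_arm([
  [0.03,-0.03,-0.02,-10,0,0,0],
  [0.03,-0.03,-0.02,-10,0,0,0],
  [0,0,0,-10,0,0,0],
  [0,0,0,-10,0,0,0],
  [0,0,0,-10,0,0,0],
  [0,0,0,0,0,0,0],
])

```text
clock: 3.8
tcp_pos: [0.4509, 0.0921, 0.2801]
eef_rot: [0.072, 0.933, -0.173, 0.308]
wrist_force: [-0.3, 0.5, -0.6]
grip_width: 0.0003
finger_force: 0.0
```

```bash
python3 log.py
python3 - <<'E'
from h import *
import json
L=json.load(open("log.json"))
E=R.from_euler
A=[];B=[]
for q,p,e in L:
    c=q
    r1=E("z",q[0]);r2=r1*E("y",q[1]);r3=r1*E("y",q[1]+q[2]);r5=r3*E("z",q[3])*E("y",q[4]);r6=r5*E("z",q[5])
    D=(r6.inv()*R.from_quat(e)).as_rotvec(); print("rot const",np.round(D,3))
    z=[0,0,1];x=[1,0,0]
    A.append(np.c_[r1.apply(x),z,r2.apply(z),r3.apply(x),r3.apply(z),r5.apply(z)]);B.append(p)
s=np.linalg.lstsq(np.vstack(A),np.hstack(B),rcond=None); print(np.round(s[0],4),s[3]); print(np.round(np.vstack(A)@s[0]-np.hstack(B),4))
E
```

```text
rot const [2.000e-03 1.000e-03 1.571e+00]
rot const [-0.    -0.     1.571]
rot const [-0.    -0.     1.571]
rot const [ 0.    -0.     1.571]
[0.0049 0.3068 0.5384 0.0362 0.5985 0.2742] [3.90634178 2.82599387 0.68059331 0.498167   0.16187076 0.12912312]
[ 0.0193 -0.0125  0.0025  0.0156 -0.0176  0.001   0.0021 -0.0271 -0.0009
  0.0074 -0.0103 -0.0026]Traceback (most recent call last):
  File "log.py", line 5, in <module>
    print(round(s["clock"],2),np.round(s["qpos"],4),np.round(s["tcp_pos"],4),np.round(R.from_quat(s["eef_rot"]).as_matrix()[:,2],3),np.round(s["wrist_force"],1),s["grip_width"].round(4))
                                                                                                                                                                 ^^^^^^^^^^^^^^^^^^^^^
AttributeError: 'float' object has no attribute 'round'
```

```bash
sed -i 's/s\["grip_width"\].round(4)/round(float(s["grip_width"]),4)/' log.py
cat > ik.py <<'E'
from h import *
import json
from scipy.optimize import least_squares
E=R.from_euler
lo=np.array([-2.77,-.74,0,-1.06,.31,-3.08]);hi=np.array([2.77,2.19,2.66,4.2,2.87,3.08])
def cols(q):
    r1=E("z",q[0]);r2=r1*E("y",q[1]);r3=r1*E("y",q[1]+q[2]);r5=r3*E("z",q[3])*E("y",q[4])
    z=[0,0,1];x=[1,0,0];y=[0,1,0]
    return np.c_[r1.apply(y),z,r2.apply(z),r3.apply(x),r3.apply(z),r5.apply(z)],r5*E("z",q[5]+np.pi/2)
L=json.load(open("log.json"))
A=np.vstack([cols(q)[0] for q,p,e in L]);b=np.hstack([p for q,p,e in L])
par,_,_,sv=np.linalg.lstsq(A,b,rcond=None)
def fk(q):
    c,r=cols(q); return c@par,r
def ik(p,rot,q0):
    def f(q):
        P,r=fk(q); return np.r_[(P-p)*5,(rot.inv()*r).as_rotvec()]
    s=least_squares(f,np.clip(q0,lo+.01,hi-.01),bounds=(lo,hi)); return s.x,np.abs(s.fun).max()
E
python3 - <<'E'
from ik import *
print(par.round(4),sv.round(3),np.abs(A@par-b).max().round(4))
s=L[-1]; print(np.round(s[0],3))
yaw=np.radians(11.3);gx=np.array([np.cos(yaw),np.sin(yaw),0]);gy=np.array([-gx[1],gx[0],0])
g=np.array([.661,-.042,0])
rng=np.random.default_rng(0)
for pd in(0,15,30,45):
  for az in(-75,-60,-45,-30,0,30,45,60,75):
    a=np.radians(az);h=np.cos(a)*gx+np.sin(a)*gy
    zt=np.cos(np.radians(pd))*h+np.array([0,0,-np.sin(np.radians(pd))])
    yt0=np.cross([0,0,1],h); res=[]
    for sg in(1,-1):
      yt=sg*yt0; rot=R.from_matrix(np.c_[np.cross(yt,zt),yt,zt])
      ok=[]
      for z in(.075,.225):
        p=g-.02*gx+np.array([0,0,z]); best=None
        for k in range(5):
          x,e=ik(p,rot,L[-1][0] if k==0 else rng.uniform(lo,hi))
          if best is None or e<best[1]: best=(x,e)
          if e<.005: break
        ok.append(best)
      if max(o[1] for o in ok)<.005: res.append((sg,ok[0][0].round(2).tolist(),ok[1][0].round(2).tolist()))
    print(pd,az,res)
E
```

```text
[0.0232 0.3178 0.5511 0.0414 0.604  0.2921] [3.894 2.035 2.003 0.657 0.49  0.13 ] 0.0003
[ 0.535 -0.26   2.381 -0.881  0.881 -0.345]
0 -75 []
0 -60 []
0 -45 [(1, [0.23, 0.85, 2.22, 3.96, 1.52, 1.52], [0.23, 0.47, 2.33, 3.99, 1.34, 1.32]), (-1, [0.23, 0.85, 2.22, 3.96, 1.52, -1.62], [0.23, 0.47, 2.33, 3.99, 1.34, -1.82])]
0 -30 [(1, [0.07, 0.86, 2.3, 3.53, 1.58, 1.58], [0.07, 0.44, 2.41, 3.55, 1.31, 1.46])]
0 0 [(1, [-0.35, 0.86, 2.29, 2.6, 1.58, 1.57], [-0.35, 0.44, 2.41, 2.58, 1.32, 1.72]), (-1, [-0.35, 0.86, 2.29, 2.6, 1.58, -1.58], [-0.35, 0.44, 2.41, 2.58, 1.32, -1.42])]
0 30 [(1, [-0.56, 0.86, 2.1, 1.85, 1.52, 1.74], [-0.56, 0.53, 2.2, 1.83, 1.46, 1.97]), (-1, [-0.56, 0.86, 2.1, 1.85, 1.52, -1.4], [-0.56, 0.53, 2.2, 1.83, 1.46, -1.17])]
0 45 [(1, [-0.58, 0.89, 1.97, 1.57, 1.57, 1.86], [-0.58, 0.59, 2.05, 1.57, 1.57, 2.07]), (-1, [-0.58, 0.89, 1.97, 1.57, 1.57, -1.28], [-0.58, 0.59, 2.05, 1.57, 1.57, -1.07])]
0 60 [(1, [-0.57, 0.93, 1.82, 1.35, 1.66, 1.96], [-0.57, 0.66, 1.9, 1.37, 1.7, 2.14]), (-1, [-0.57, 0.93, 1.82, 1.35, 1.66, -1.19], [-0.57, 0.66, 1.9, 1.37, 1.7, -1.0])]
0 7
[... 2351 characters left out ...]
 [-0.48, 0.5, 1.79, 0.92, 1.5, -0.81])]
45 -75 []
45 -60 []
45 -45 []
45 -30 []
45 0 [(-1, [-0.25, 0.36, 2.28, 2.21, 0.39, -1.0], [-0.25, 0.05, 2.26, 1.27, 0.32, -0.01])]
45 30 [(-1, [-0.4, 0.44, 2.14, 1.39, 0.7, -0.75], [-0.4, 0.17, 2.12, 1.09, 0.8, -0.34])]
45 45 [(1, [-0.43, 0.49, 2.04, 1.15, 0.87, 2.39], [-0.43, 0.25, 2.02, 0.98, 1.0, 2.68]), (-1, [-0.43, 0.49, 2.04, 1.15, 0.87, -0.75], [-0.43, 0.25, 2.02, 0.98, 1.0, -0.46])]
45 60 [(1, [-0.43, 0.55, 1.94, 0.96, 1.03, 2.35], [-0.43, 0.33, 1.92, 0.86, 1.18, 2.57]), (-1, [-0.43, 0.55, 1.94, 0.96, 1.03, -0.79], [-0.43, 0.33, 1.92, 0.86, 1.18, -0.57])]
45 75 [(-1, [-0.42, 0.61, 1.82, 0.8, 1.18, -0.85], [-0.42, 0.4, 1.81, 0.75, 1.34, -0.69])]
```

```bash
cat > plan.py <<'E'
from ik import *
yaw=np.radians(11.3);gx=np.array([np.cos(yaw),np.sin(yaw),0]);gy=np.array([-gx[1],gx[0],0]);g=np.array([.661,-.042,0])
def rot(pd,az,sg):
    a=np.radians(az);p=np.radians(pd);h=np.cos(a)*gx+np.sin(a)*gy
    zt=np.cos(p)*h-np.array([0,0,np.sin(p)]);yt=sg*np.cross([0,0,1],h)
    return R.from_matrix(np.c_[np.cross(yt,zt),yt,zt])
def G(x,y,z): return g+x*gx+y*gy+np.array([0,0,z])
def run(wps,start,v=True):
    q,p,e=start;r=R.from_quat(e);p=np.array(p);q=np.array(q)
    for P,O,n in wps:
        dv=(O*r.inv()).as_rotvec();dp=P-p;mx=0
        if n is None: n=int(np.ceil(max(np.abs(np.degrees(dv)).max()/9,np.abs(dp).max()/.05)))
        for k in range(1,n+1):
            q2,e=ik(p+dp*k/n,R.from_rotvec(dv*k/n)*r,q);mx=max(mx,(np.abs(q2-q)/.125/np.array([1.89,1.89,2.39,3.14,3.14,3.14])).max());q=q2
            if e>.003:print("  bad",k,round(e,3),q.round(2))
        p,r=P,O
        if v:print(n,"per row",np.round(dp/n,4),np.round(np.degrees(dv)/n,2),"q",q.round(2),"rate",round(mx,2))
E
python3 - <<'E'
from plan import *
for sg in(1,-1):
    print(sg)
    run([(np.array([.47,-.1,.32]),rot(85,45,sg),None),(np.array([.52,-.12,.32]),rot(45,50,sg),None),
     (G(-.09,-.01,.3),rot(15,45,sg),None),(G(-.08,0,.28),rot(15,0,sg),None),(G(-.08,0,.07),rot(15,0,sg),None),(G(-.03,0,.07),rot(15,0,sg),None),(G(-.03,0,.23),rot(-3,0,sg),None)],L[-1])
E
```

```text
1
8 per row [ 0.0024 -0.024   0.005 ] [0.36 4.85 7.94] q [-0.31 -0.14  2.08  0.09  1.19 -2.9 ] rate 1.11
  bad 1 0.007 [-0.41 -0.13  2.08  0.27  1.17 -3.08]
  bad 2 0.098 [-0.44 -0.11  2.07  0.37  1.17 -3.08]
  bad 3 0.187 [-0.47 -0.08  2.05  0.46  1.18 -3.08]
  bad 4 0.282 [-0.51 -0.05  2.04  0.56  1.2  -3.08]
4 per row [ 0.0125 -0.005   0.    ] [ 8.56 -5.18  1.2 ] q [-0.51 -0.05  2.04  0.56  1.2  -3.08] rate 0.47
  bad 1 0.334 [-0.52 -0.03  2.05  0.7   1.18 -3.08]
  bad 2 0.387 [-0.52 -0.    2.07  0.83  1.16 -3.08]
  bad 3 0.445 [-0.52  0.03  2.09  0.97  1.15 -3.08]
3 per row [ 0.0182  0.0169 -0.0067] [ 8.56 -5.18 -1.63] q [-0.52  0.03  2.09  0.97  1.15 -3.08] rate 0.35
  bad 1 0.438 [-0.5  -0.03  2.15  1.02  1.03 -3.08]
  bad 2 0.435 [-0.48 -0.09  2.21  1.07  0.9  -3.08]
  bad 3 0.424 [-0.45 -0.13  2.27  1.12  0.76 -3.08]
  bad 4 0.409 [-0.4  -0.17  2.32  1.18  0.62 -3.08]
  bad 5 0.393 [-0.35 -0.2   2.36  1.25  0.48 -3.08]
  bad 6 0.379 [-0.29 -0.22  2.39  1.32  0.34 -3.08]
6 per row [ 0.0013  0.002  -0.0033] [-0.   0.  -7.5] q [-0.29 -0.22  2.39  1.32  0.34 -3.08] rate 0.37
  ba
[... 806 characters left out ...]
 row [ 0.0015 -0.0148  0.0031] [ 4.17  0.1  -8.34] q [-0.31 -0.14  2.08  0.09  1.19  0.25] rate 0.31
4 per row [ 0.0125 -0.005   0.    ] [ 8.56 -5.18  1.2 ] q [-0.67  0.03  2.07  0.81  1.31 -0.5 ] rate 0.51
3 per row [ 0.0182  0.0169 -0.0067] [ 8.56 -5.18 -1.63] q [-0.67  0.26  2.15  1.33  1.43 -0.83] rate 0.45
6 per row [ 0.0013  0.002  -0.0033] [-0.   0.  -7.5] q [-0.42  0.01  2.51  2.28  0.84 -1.09] rate 0.62
5 per row [ 0.     0.    -0.042] [0. 0. 0.] q [-0.42  0.67  2.43  2.51  1.27 -1.54] rate 0.58
1 per row [0.049  0.0098 0.    ] [0. 0. 0.] q [-0.35  0.67  2.36  2.58  1.21 -1.51] rate 0.34
4 per row [0.   0.   0.04] [ 0.88 -4.41  0.  ] q [-0.36  0.47  2.42  2.58  1.41 -1.44] rate 0.21
```

step_arm([
  [0.0015,-0.015,0.003,4.17,0.1,-8.34,0],
  [0.0015,-0.015,0.003,4.17,0.1,-8.34,0],
  [0.0015,-0.015,0.003,4.17,0.1,-8.34,0],
  [0.0015,-0.015,0.003,4.17,0.1,-8.34,0],
  [0.0015,-0.015,0.003,4.17,0.1,-8.34,0],
  [0.0015,-0.015,0.003,4.17,0.1,-8.34,0],
  [0.0015,-0.015,0.003,4.17,0.1,-8.34,0],
])

```text
clock: 4.68
tcp_pos: [0.4619, -0.016, 0.3024]
eef_rot: [0.589, 0.791, -0.067, 0.152]
wrist_force: [-0.7, 0.9, -0.3]
grip_width: 0.0005
finger_force: 0.0
```

step_arm([
  [0.0015,-0.015,0.003,4.17,0.1,-8.34,0],
  [0.0015,-0.015,0.003,4.17,0.1,-8.34,0],
  [0.0015,-0.015,0.003,4.17,0.1,-8.34,0],
  [0.0015,-0.015,0.003,4.17,0.1,-8.34,0],
  [0.0015,-0.015,0.003,4.17,0.1,-8.34,0],
  [0.0015,-0.015,0.003,4.17,0.1,-8.34,0],
])

```text
clock: 5.42
tcp_pos: [0.4712, -0.1067, 0.3206]
eef_rot: [0.883, 0.467, 0.041, -0.022]
wrist_force: [-0.3, 0.0, 0.2]
grip_width: 0.0005
finger_force: 0.0
```

step_arm([
  [0.0125,-0.005,0,8.56,-5.18,1.2,0],
  [0.0125,-0.005,0,8.56,-5.18,1.2,0],
  [0.0125,-0.005,0,8.56,-5.18,1.2,0],
  [0.0125,-0.005,0,8.56,-5.18,1.2,0],
  [0,0,0,0,0,0,0],
])

```text
clock: 6.05
tcp_pos: [0.5204, -0.1282, 0.3186]
eef_rot: [0.796, 0.467, 0.33, -0.196]
wrist_force: [1.0, -0.6, 0.3]
grip_width: 0.0005
finger_force: 0.0
```

```bash
python3 log.py;python3 - <<'E'
from plan import *
run([ (G(-.09,-.01,.3),rot(15,45,-1),None),(G(-.08,0,.28),rot(15,0,-1),None),(G(-.08,0,.07),rot(15,0,-1),None)],L[-1])
E
```

```text
6.05 [-0.6794  0.0426  2.064   0.8064  1.3146 -0.499 ] [ 0.5204 -0.1282  0.3186] [ 0.342  0.621 -0.705] [ 1.  -0.6  0.3] 0.0005
3 per row [ 0.0181  0.0196 -0.0062] [ 8.45 -5.25 -1.52] q [-0.67  0.26  2.15  1.33  1.43 -0.83] rate 0.45
6 per row [ 0.0013  0.002  -0.0033] [-0.   0.  -7.5] q [-0.43  0.01  2.51  2.28  0.84 -1.09] rate 0.62
5 per row [ 0.     0.    -0.042] [0. 0. 0.] q [-0.43  0.67  2.43  2.51  1.27 -1.55] rate 0.58
```

step_arm([
  [0.018,0.0195,-0.006,8.45,-5.25,-1.52,0],
  [0.018,0.0195,-0.006,8.45,-5.25,-1.52,0],
  [0.018,0.0195,-0.006,8.45,-5.25,-1.52,0],
  [0,0,0,0,0,0,0],
])

```text
clock: 6.55
tcp_pos: [0.5734, -0.0666, 0.2995]
eef_rot: [0.7, 0.376, 0.534, -0.288]
wrist_force: [-0.5, 0.3, 0.5]
grip_width: 0.0003
finger_force: 0.0
```

step_arm([
  [0.0013,0.002,-0.0033,0,0,-7.5,0],
  [0.0013,0.002,-0.0033,0,0,-7.5,0],
  [0.0013,0.002,-0.0033,0,0,-7.5,0],
  [0.0013,0.002,-0.0033,0,0,-7.5,0],
  [0.0013,0.002,-0.0033,0,0,-7.5,0],
  [0.0013,0.002,-0.0033,0,0,-7.5,0],
  [0,0,0,0,0,0,0],
])

```text
clock: 7.42
tcp_pos: [0.5818, -0.0536, 0.2841]
eef_rot: [0.789, 0.083, 0.605, -0.06]
wrist_force: [0.5, 0.0, 1.0]
grip_width: 0.0003
finger_force: 0.0
```

```bash
python3 log.py;python3 - <<'E'
from plan import *
run([(G(-.08,0,.07),rot(15,0,-1),None),(G(-.03,0,.07),rot(15,0,-1),None)],L[-1])
p,d=imaging.read_camera("top"); q,_=imaging.read_camera("scene")
cv2.imwrite("pics/v1.png",np.hstack([cv2.resize(p[100:320,180:440],(400,338)),cv2.resize(q[60:290,60:400],(400,270)) if 0 else cv2.resize(q[40:260,80:340],(400,338))]))
E
```

```text
7.42 [-0.4194 -0.0065  2.5074  2.2694  0.8272 -1.0824] [ 0.5818 -0.0536  0.2841] [ 0.946  0.196 -0.26 ] [0.5 0.  1. ] 0.0003
5 per row [ 0.0002 -0.0008 -0.0428] [ 0.06  0.   -0.09] q [-0.43  0.67  2.43  2.51  1.27 -1.54] rate 0.59
1 per row [0.049  0.0098 0.    ] [0. 0. 0.] q [-0.35  0.67  2.36  2.58  1.21 -1.51] rate 0.34
```

View pics/v1.png

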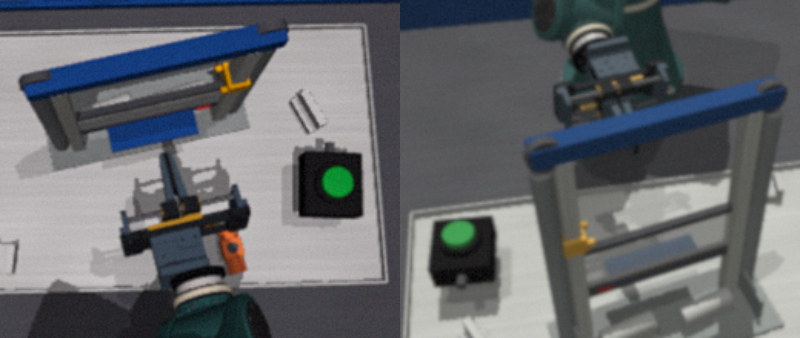

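Left (top view): the shut fingers sit just in front of the blue lip at (165,150), lined up with the guard. The hammer is at (230,250), lower right and clear. Now descending, then going under the lip.

step_arm([
  [0,-0.001,-0.042,0,0,0,0],
  [0,-0.001,-0.042,0,0,0,0],
  [0,-0.001,-0.042,0,0,0,0],
  [0,-0.001,-0.042,0,0,0,0],
  [0,0,-0.042,0,0,0,0],
  [0,0,0,0,0,0,0],
  [0,0,0,0,0,0,0],
])

```text
clock: 8.4
tcp_pos: [0.5824, -0.06, 0.0734]
eef_rot: [0.789, 0.081, 0.606, -0.06]
wrist_force: [-0.2, -0.1, -0.7]
grip_width: 0.0002
finger_force: 0.0
```

step_arm([
  [0.025,0.005,0,0,0,0,0],
  [0.023,0.005,0,0,0,0,0],
  [0,0,0,0,0,0,0],
])

```text
clock: 8.78
tcp_pos: [0.6319, -0.0492, 0.0745]
eef_rot: [0.789, 0.082, 0.607, -0.06]
wrist_force: [-0.9, -0.9, 0.4]
grip_width: 0.0005
finger_force: 0.0
```

step_arm([
  [0,0,0.01,0,0,0,0],
  [0,0,0.01,0,0,0,0],
  [0,0,0.01,0,0,0,0],
  [0,0,0,0,0,0,0],
])

```text
clock: 9.28
tcp_pos: [0.6296, -0.0498, 0.1029]
eef_rot: [0.79, 0.081, 0.605, -0.06]
wrist_force: [-0.3, -0.3, 0.6]
grip_width: 0.0003
finger_force: 0.0
```

```bash
cat > idx.py <<'E'
from h import *
def idx(save=None):
    p,d=imaging.read_camera("scene"); hsv=cv2.cvtColor(p,cv2.COLOR_BGR2HSV).astype(int)
    ys,xs=np.nonzero((d>0)&((hsv[...,0]<6)|(hsv[...,0]>172))&(hsv[...,1]>110)); P=pts("scene",np.c_[xs,ys],d[ys,xs])
    k=(np.hypot(P[:,0]-.686,P[:,1]+.131)<.03)&(P[:,2]>.07)
    print("index px",xs[k].mean().round(1),ys[k].mean().round(1),k.sum(),"z",np.median(P[k,2]).round(4))
    # z from row of back face point
    w=[.661+.007*.981+.092*.196,-.042+.007*.196-.092*.981]
    zs=np.arange(.1,.33,.001); rr=proj("scene",np.array([[*w,z] for z in zs]))[:,1]; print("z from row",np.interp(-ys[k].mean(),-rr,zs).round(4))
    if save: cv2.imwrite(save,p)
    return p
E
python3 log.py; python3 -c "from idx import *;idx()"
```

```text
9.28 [-0.3542  0.5749  2.3849  2.5527  1.1543 -1.4704] [ 0.6296 -0.0498  0.1029] [ 0.946  0.192 -0.26 ] [-0.3 -0.3  0.6] 0.0003
index px 212.7 227.5 21 z 0.1264
z from row 0.1243
```

step_arm([
  [0,0,0.006,0,0,0,0],
  [0,0,0.006,0,0,0,0],
  [0,0,0.006,0,0,0,0],
  [0,0,0.006,0,0,0,0],
  [0,0,0.006,0,0,0,0],
  [0,0,0.006,0,0,0,0],
])

```text
clock: 10.07
tcp_pos: [0.6296, -0.0496, 0.1382]
eef_rot: [0.79, 0.081, 0.605, -0.06]
wrist_force: [0.1, -0.6, -0.3]
grip_width: 0.0004
finger_force: 0.0
```

```bash
python3 log.py; python3 -c "from idx import *;idx()"
```

```text
10.07 [-0.3538  0.473   2.4055  2.5303  1.0862 -1.4187] [ 0.6296 -0.0496  0.1382] [ 0.946  0.192 -0.261] [ 0.1 -0.6 -0.3] 0.0004
index px 212.8 227.6 23 z 0.1256
z from row 0.1239
```

Run:
```python
from h import *
p,d=imaging.read_camera("top"); q,e=imaging.read_camera("scene")
cv2.imwrite("pics/v2.png",np.hstack([cv2.resize(p[110:270,220:350],(400,492),interpolation=2),cv2.resize(q[90:260,150:290],(400,486),interpolation=2)[:,:].copy() if 0 else cv2.resize(q[90:260,150:290],(400,492),interpolation=2)]))
t=monitor.observe()["tcp_pos"]; print(proj("top",t),proj("scene",t))
u,v=np.round(proj("top",t)[0]).astype(int)
for r in range(v-14,v+30,3):
    P=pts("top",[[u,r]],[d[r,u]])[0]; print(r,P.round(3),p[r,u])
```

```text
[[280.44735668 185.01558624]] [[242.12740283 200.96647485]]
171 [ 0.662 -0.049  0.159] [72 70 70]
174 [ 0.659 -0.049  0.137] [66 68 65]
177 [ 0.653 -0.049  0.129] [108  50  18]
180 [ 0.646 -0.049  0.123] [114  57  21]
183 [ 0.639 -0.049  0.12 ] [112  52  18]
186 [ 0.63  -0.049  0.124] [124  60  23]
189 [ 0.622 -0.049  0.122] [109  52  21]
192 [ 0.607 -0.047  0.164] [81 69 59]
195 [ 0.599 -0.047  0.163] [88 75 67]
198 [ 0.591 -0.046  0.168] [80 67 58]
201 [ 0.582 -0.046  0.174] [90 83 78]
204 [ 0.575 -0.046  0.171] [134 126 125]
207 [ 0.573 -0.047  0.138] [152 148 148]
210 [ 0.585 -0.051  0.006] [163 161 169]
213 [ 0.576 -0.051  0.008] [118 119 122]
```

View pics/v2.png

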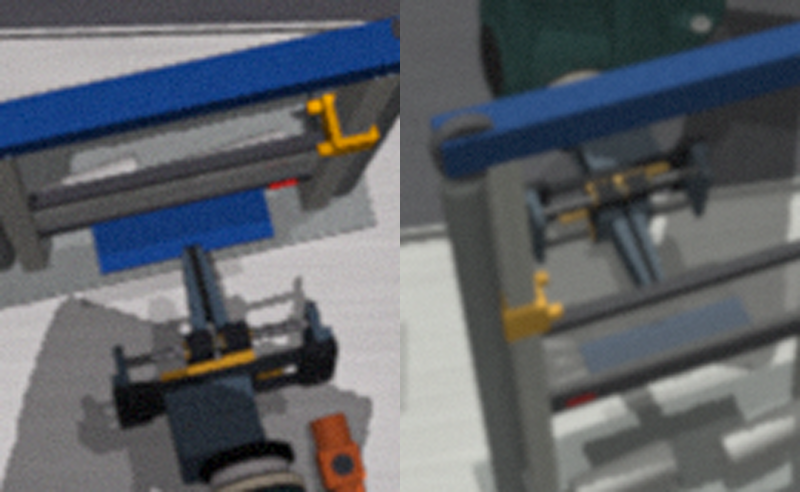

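The shut fingertips appear to end at the lip's front, at top (282,190) and scene (236,187), well short of the projected TCP. I'll check this numerically.

Run:
```python
from h import *
def tri(a,b):
    va,ta=ray("scene",[a]);vb,tb=ray("top",[b]);va,vb=va[0],vb[0]
    s=np.linalg.lstsq(np.c_[va,-vb],tb-ta,rcond=None)[0]
    A,B=ta+s[0]*va,tb+s[1]*vb; return np.round((A+B)/2,4),np.round(np.linalg.norm(A-B),4)
print(tri((235.8,187),(281.7,190)))
p,d=imaging.read_camera("scene")
for r in range(174,204,2):
    c=int(235.8+(r-187)*.42); P=pts("scene",[[c,r]],[d[r,c]])[0]; print(r,c,P.round(3),p[r,c])
p,d=imaging.read_camera("top")
ys,xs=np.mgrid[120:260,225:345].reshape(2,-1);P=pts("top",np.c_[xs,ys],d[ys,xs])
k=(abs(P[:,1]+.05)<.03)&(P[:,0]<.64)&(P[:,2]>.132)
o=np.argsort(-P[k,0])[:14]; print(np.c_[P[k][o].round(3),xs[k][o],ys[k][o]])
```

```text
(array([ 0.6096, -0.0562,  0.1694]), np.float64(0.0105))
174 230 [ 0.568 -0.069  0.174] [111 103  91]
176 231 [ 0.574 -0.068  0.173] [110 101  90]
178 232 [ 0.578 -0.066  0.169] [111 103  93]
180 232 [ 0.589 -0.067  0.175] [104  96  85]
182 233 [ 0.592 -0.065  0.17 ] [102  92  81]
184 234 [ 0.598 -0.064  0.169] [102  93  81]
186 235 [ 0.601 -0.062  0.164] [97 91 81]
188 236 [ 0.66  -0.069  0.227] [93 89 81]
190 237 [ 0.666 -0.068  0.226] [83 82 82]
192 237 [ 0.672 -0.069  0.226] [71 71 69]
194 238 [ 0.672 -0.066  0.219] [57 55 56]
196 239 [ 0.667 -0.063  0.204] [97 98 98]
198 240 [ 0.667 -0.061  0.197] [104 108 106]
200 241 [ 0.668 -0.059  0.191] [101  98  94]
202 242 [ 0.665 -0.056  0.179] [111  99  90]
[[ 6.11e-01 -5.50e-02  1.64e-01  2.83e+02  1.90e+02]
 [ 6.11e-01 -5.70e-02  1.64e-01  2.84e+02  1.90e+02]
 [ 6.11e-01 -5.20e-02  1.67e-01  2.82e+02  1.90e+02]
 [ 6.10e-01 -4.50e-02  1.60e-01  2.79e+02  1.91e+02]
 [ 6.10e-01 -6.00e-02  1.59e-01  2.85e+02  1.91e+02]
 [ 6.10e-01 -4.70e-02  1.61e-01  2.80e+02  1.91e+02]
 [ 6.10e-01 -5.00e-02  1.62e-01  2.81e+02  1.91e+02]
 [ 6.09e-01 -5.50e-02  1.61e-01  2.83e+02  1.91e+02]
 [ 6.09e-01 -5.20e-02  1.62e-01  2.82e+02  1.91e+02]
 [ 6.09e-01 -5.70e-02  1.64e-01  2.84e+02  1.91e+02]
 [ 6.07e-01 -5.20e-02  1.62e-01  2.82e+02  1.92e+02]
 [ 6.06e-01 -4.40e-02  1.65e-01  2.79e+02  1.92e+02]
 [ 6.06e-01 -5.40e-02  1.64e-01  2.83e+02  1.92e+02]
 [ 6.06e-01 -4.90e-02  1.65e-01  2.81e+02  1.92e+02]]
```

step_arm([
  [-0.01,-0.002,0,0,0,0,0],
  [0,0,-0.033,0,0,0,0],
  [0,0,-0.033,0,0,0,0],
  [0,0,0,0,0,0,0],
  [0.015,0.003,0,0,0,0,0],
  [0.016,0.003,0,0,0,0,0],
  [0,0,0,0,0,0,0],
])

```text
clock: 11.2
tcp_pos: [0.6526, -0.0452, 0.0736]
eef_rot: [0.789, 0.082, 0.606, -0.06]
wrist_force: [-0.5, -0.1, 0.6]
grip_width: 0.0002
finger_force: 0.0
```

step_arm([
  [0,0,0.006,0,0,0,0],
  [0,0,0.006,0,0,0,0],
  [0,0,0.006,0,0,0,0],
  [0,0,0.006,0,0,0,0],
  [0,0,0,0,0,0,0],
])

```text
clock: 11.82
tcp_pos: [0.6506, -0.0456, 0.0964]
eef_rot: [0.79, 0.081, 0.605, -0.06]
wrist_force: [0.2, -0.4, -0.7]
grip_width: 0.0003
finger_force: 0.0
```

```bash
python3 log.py; python3 -c "from idx import *;idx()"
```

```text
11.82 [-0.3254  0.5991  2.3474  2.5794  1.1399 -1.4669] [ 0.6506 -0.0456  0.0964] [ 0.946  0.192 -0.261] [ 0.2 -0.4 -0.7] 0.0003
index px 212.7 224.9 29 z 0.1368
z from row 0.1348
```

step_arm([
  [0,0,0.005,0,0,0,0],
  [0,0,0.008,0,0,0,0],
  [0,0,0.008,0,0,0,0],
  [0,0,0.008,0,0,0,0],
  [0,0,0.008,0,0,0,0],
  [0,0,0.008,0,0,0,0],
  [0,0,0.005,0,0,0,0],
  [0,0,0,0,0,0,0],
])

```text
clock: 12.88
tcp_pos: [0.6508, -0.0455, 0.1466]
eef_rot: [0.79, 0.081, 0.605, -0.06]
wrist_force: [-0.7, -1.0, -0.3]
grip_width: 0.0003
finger_force: 0.0
```

```bash
python3 log.py; python3 -c "from idx import *;idx()"
python3 - <<'E'
from plan import *
s=L[-1]; p=np.array(s[1]); d=np.array([0,0,1.])
run([(p-.02*d,rot(15,0,-1),None),(p-.02*d,rot(-2,0,-1),2),(p+.07*d,rot(-2,0,-1),None)],s)
E
```

```text
12.88 [-0.3252  0.4624  2.3747  2.5485  1.049  -1.4   ] [ 0.6508 -0.0455  0.1466] [ 0.946  0.192 -0.26 ] [-0.7 -1.  -0.3] 0.0003
index px 211.6 211.7 30 z 0.1881
z from row 0.1857
1 per row [ 0.    0.   -0.02] [ 0.21 -0.03 -0.24] q [-0.32  0.52  2.37  2.57  1.09 -1.43] rate 0.24
2 per row [0. 0. 0.] [ 1.67 -8.34  0.  ] q [-0.34  0.75  2.32  2.61  1.54 -1.53] rate 0.59
2 per row [0.    0.    0.045] [0. 0. 0.] q [-0.34  0.5   2.38  2.6   1.39 -1.44] rate 0.53
```

step_arm([
  [0,0,-0.025,0,0,0,0],
  [0.008,0.0015,0,1.67,-8.34,0,0],
  [0,0,0,1.67,-8.34,0,0],
  [0,0,0.02,0,0,0,0],
  [0,0,0.01,0,0,0,0],
  [0,0,0.006,0,0,0,0],
  [0,0,0.006,0,0,0,0],
  [0,0,0,0,0,0,0],
])

```text
clock: 13.92
tcp_pos: [0.6588, -0.0441, 0.1641]
eef_rot: [0.691, 0.071, 0.716, -0.07]
wrist_force: [-0.1, 0.1, -0.2]
grip_width: 0.0004
finger_force: 0.0
```

```bash
python3 log.py; python3 -c "from idx import *;idx()"
```

```text
13.93 [-0.3279  0.6485  2.3368  2.6108  1.4701 -1.4968] [ 0.6588 -0.0441  0.1641] [0.979 0.199 0.034] [-0.1  0.1 -0.2] 0.0004
index px 211.5 210.0 33 z 0.1954
z from row 0.192
```

step_arm([
  [0,0,0.006,0,0,0,0],
  [0,0,0.009,0,0,0,0],
  [0,0,0.01,0,0,0,0],
  [0,0,0.01,0,0,0,0],
  [0,0,0.01,0,0,0,0],
  [0,0,0.008,0,0,0,0],
  [0,0,0.006,0,0,0,0],
  [0,0,0,0,0,0,0],
])

```text
clock: 14.98
tcp_pos: [0.6586, -0.0441, 0.2227]
eef_rot: [0.691, 0.071, 0.716, -0.07]
wrist_force: [-0.2, 0.3, 0.2]
grip_width: 0.0002
finger_force: 0.0
```

```bash
python3 log.py
python3 - <<'E'
from idx import *
p=idx(); q,d=imaging.read_camera("top")
cv2.imwrite("pics/v3.png",np.hstack([cv2.resize(p[175:215,180:225],None,fx=9,fy=9,interpolation=2),cv2.resize(q[135:175,300:340],None,fx=9,fy=9,interpolation=2)]))
E
```

```text
14.97 [-0.3279  0.4883  2.3731  2.6009  1.3633 -1.4322] [ 0.6586 -0.0441  0.2227] [0.979 0.199 0.034] [-0.2  0.3  0.2] 0.0002
index px 210.8 193.2 31 z 0.2528
z from row 0.2515
```

View pics/v3.png

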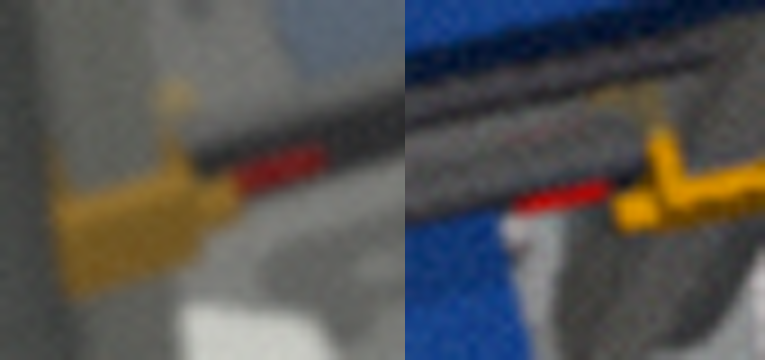

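Scene crop: the index centre (211,194) is slightly low against the back pointer (204,197) once perspective is accounted for, by about 4–5 mm. I'll raise it by that much and then withdraw.

step_arm([
  [0,0,0.0025,0,0,0,0],
  [0,0,0.002,0,0,0,0],
  [0,0,0,0,0,0,0],
  [0,0,-0.01,0,0,0,0],
  [0,0,-0.015,0,0,0,0],
  [-0.03,-0.006,0,0,0,0,0],
  [-0.03,-0.006,0,0,0,0,0],
  [0,0,0,0,0,0,0],
])

```text
clock: 16.08
tcp_pos: [0.5972, -0.0564, 0.2003]
eef_rot: [0.693, 0.07, 0.715, -0.07]
wrist_force: [1.3, -0.9, 0.1]
grip_width: 0.0006
finger_force: 0.0
```

```bash
python3 log.py
python3 - <<'E'
from idx import *
idx()
from plan import *
s=L[-1];p=np.array(s[1]); z=np.array
bt=z([.537,-.349,0])
for sg in(-1,):
  run([(p+z([-.03,-.006,.04]),rot(15,0,-1),None),(z([.55,-.10,.31]),rot(15,45,-1),None),(z([.50,-.14,.33]),rot(45,50,-1),None),(z([.47,-.2,.30]),rot(88,50,-1),None),(bt+z([0,0,.25]),rot(90,50,-1),None)],s)
E
```

```text
16.07 [-0.422   0.5269  2.4578  2.5178  1.4743 -1.4819] [ 0.5972 -0.0564  0.2003] [0.98  0.197 0.031] [ 1.3 -0.9  0.1] 0.0006
index px 210.5 192.3 34 z 0.2567
z from row 0.2546
2 per row [-0.015 -0.003  0.02 ] [-1.58  8.24 -0.05] q [-0.46  0.11  2.53  2.32  0.93 -1.2 ] rate 0.89
6 per row [-0.0029 -0.0063  0.0116] [ 0.  -0.   7.5] q [-0.75  0.24  2.14  1.27  1.49 -0.82] rate 0.7
3 per row [-0.0167 -0.0133  0.0067] [-8.56  5.18  1.63] q [-0.72  0.01  2.07  0.78  1.36 -0.51] rate 0.43
5 per row [-0.006 -0.012 -0.006] [-7.54  4.13 -0.  ] q [-0.47 -0.05  2.03  0.04  1.16  0.02] rate 0.41
3 per row [ 0.0223 -0.0497 -0.0167] [-0.58  0.32  0.  ] q [-0.61  0.22  1.82  0.    1.1  -0.11] rate 0.39
```

step_arm([
  [-0.0075,-0.0015,0.01,-0.8,4.1,0,0],
  [-0.0075,-0.0015,0.01,-0.8,4.1,0,0],
  [-0.0075,-0.0015,0.01,-0.8,4.1,0,0],
  [-0.0075,-0.0015,0.01,-0.8,4.1,0,0],
  [-0.002,-0.005,0.009,0,0,5.7,0],
  [-0.002,-0.005,0.009,0,0,5.7,0],
  [-0.002,-0.005,0.009,0,0,5.7,0],
  [-0.002,-0.005,0.009,0,0,5.7,0],
])

```text
clock: 17.12
tcp_pos: [0.5611, -0.0825, 0.278]
eef_rot: [0.757, 0.236, 0.583, -0.18]
wrist_force: [0.2, 0.2, -0.3]
grip_width: 0.0001
finger_force: 0.0
```

step_arm([
  [-0.002,-0.005,0.009,0,0,5.6,0],
  [-0.002,-0.005,0.009,0,0,5.6,0],
  [-0.002,-0.005,0.009,0,0,5.6,0],
  [-0.002,-0.005,0.007,0,0,5.5,0],
  [-0.017,-0.013,0.007,-8.56,5.18,1.63,0],
  [-0.017,-0.013,0.007,-8.56,5.18,1.63,0],
  [-0.017,-0.013,0.007,-8.56,5.18,1.63,0],
  [0,0,0,0,0,0,0],
])

```text
clock: 18.12
tcp_pos: [0.5031, -0.1415, 0.3354]
eef_rot: [0.793, 0.475, 0.33, -0.194]
wrist_force: [-0.2, -0.8, -0.5]
grip_width: 0.0004
finger_force: 0.0
```

step_arm([
  [-0.006,-0.012,-0.006,-7.54,4.13,0,0],
  [-0.006,-0.012,-0.006,-7.54,4.13,0,0],
  [-0.006,-0.012,-0.006,-7.54,4.13,0,0],
  [-0.006,-0.012,-0.006,-7.54,4.13,0,0],
  [-0.006,-0.012,-0.006,-7.54,4.13,0,0],
  [0,0,0,0,0,0,0],
])

```text
clock: 18.88
tcp_pos: [0.4721, -0.1993, 0.3012]
eef_rot: [0.859, 0.512, 0.015, -0.013]
wrist_force: [-0.4, 0.3, -0.3]
grip_width: 0.0006
finger_force: 0.0
```

```bash
python3 log.py
python3 - <<'E'
from idx import *
idx()
from plan import *
s=L[-1]
run([(np.array([.537,-.349,.25]),rot(90,50,-1),None)],s)
E
```

```text
18.88 [-0.4676 -0.0474  2.0218  0.0432  1.1738  0.0105] [ 0.4721 -0.1993  0.3012] [ 0.012  0.038 -0.999] [-0.4  0.3 -0.3] 0.0006
index px 210.6 192.2 34 z 0.2562
z from row 0.2548
3 per row [ 0.0216 -0.0499 -0.0171] [-0.73  0.24 -0.11] q [-0.61  0.22  1.82  0.    1.1  -0.11] rate 0.38
```

step_arm([
  [0.0216,-0.05,-0.017,-0.73,0.24,0,0],
  [0.0216,-0.05,-0.017,-0.73,0.24,0,0],
  [0.0216,-0.05,-0.017,-0.73,0.24,0,0],
  [0,0,-0.04,0,0,0,0],
  [0,0,0,0,0,0,0],
])

```text
clock: 19.55
tcp_pos: [0.5344, -0.3503, 0.2078]
eef_rot: [0.86, 0.511, -0.0, -0.002]
wrist_force: [-0.4, -0.8, -0.0]
grip_width: 0.0003
finger_force: 0.0
```

```bash
python3 log.py
python3 - <<'E'
from h import *
p,d=imaging.read_camera("top"); q,e=imaging.read_camera("scene")
cv2.imwrite("pics/v4.png",np.hstack([cv2.resize(p[160:280,340:460],(400,400),interpolation=2),cv2.resize(q[110:240,60:190],(400,400),interpolation=2)]))
t=monitor.observe()["tcp_pos"]; print(proj("scene",[t,t+[0,0,.022],[.537,-.35,.134]]))
E
```

```text
19.55 [-6.1720e-01  2.6740e-01  1.8504e+00  1.5000e-03  1.0280e+00 -1.1880e-01] [ 0.5344 -0.3503  0.2078] [-0.003  0.004 -1.   ] [-0.4 -0.8 -0. ] 0.0003
[[110.22391445 169.22719517]
 [108.1404514  162.81426407]
 [117.46757214 190.57902107]]
```

View pics/v4.png

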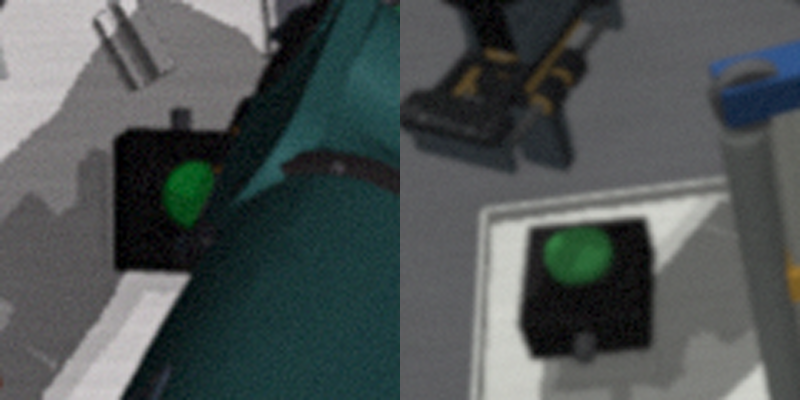

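Left: the forearm covers part of the button. Right: the fingertip is at about scene (109,162), which matches the TCP shortened by about 22 mm, and it is over the button at (118,193). Descending.

step_arm([
  [0.002,0,-0.03,0,0,0,0],
  [0,0,-0.03,0,0,0,0],
  [0,0,-0.02,0,0,0,0],
  [0,0,-0.005,0,0,0,0],
  [0,0,0,0,0,0,0],
])

```text
clock: 20.27
tcp_pos: [0.5388, -0.3513, 0.1271]
eef_rot: [0.859, 0.511, 0.0, 0.002]
wrist_force: [-0.6, -0.1, -0.0]
grip_width: 0.0005
finger_force: 0.0
```

step_arm([
  [0,0,-0.004,0,0,0,0],
  [0,0,0,0,0,0,0],
])

```text
clock: 20.52
tcp_pos: [0.5385, -0.3511, 0.1226]
eef_rot: [0.859, 0.511, -0.0, 0.002]
wrist_force: [-0.1, 0.5, 0.5]
grip_width: 0.0003
finger_force: 0.0
```

step_arm([
  [0,0,-0.004,0,0,0,0],
  [0,0,0,0,0,0,0],
])

```text
clock: 20.78
tcp_pos: [0.5382, -0.3509, 0.1179]
eef_rot: [0.859, 0.511, -0.0, 0.001]
wrist_force: [0.4, -0.5, 0.3]
grip_width: 0.0004
finger_force: 0.0
```

step_arm([
  [0,0,-0.004,0,0,0,0],
  [0,0,0,0,0,0,0],
])

```text
clock: 21.02
tcp_pos: [0.5382, -0.3509, 0.1139]
eef_rot: [0.859, 0.511, -0.0, 0.001]
wrist_force: [0.3, -0.3, 0.5]
grip_width: 0.0002
finger_force: 0.0
```

step_arm([
  [0,0,-0.003,0,0,0,0],
  [0,0,0,0,0,0,0],
])

```text
clock: 21.28
tcp_pos: [0.5382, -0.351, 0.111]
eef_rot: [0.859, 0.511, -0.0, 0.001]
wrist_force: [-0.6, 0.2, -0.2]
grip_width: 0.0004
finger_force: 0.0
```

step_arm([
  [0,0,-0.003,0,0,0,0],
  [0,0,0,0,0,0,0],
])

```text
clock: 21.52
tcp_pos: [0.5384, -0.3511, 0.1082]
eef_rot: [0.859, 0.511, -0.0, 0.002]
wrist_force: [-1.2, -0.4, 0.9]
grip_width: 0.0004
finger_force: 0.8
```

step_arm([
  [0,0,-0.003,0,0,0,0],
  [0,0,0,0,0,0,0],
])

```text
clock: 21.78
tcp_pos: [0.5385, -0.3511, 0.1052]
eef_rot: [0.859, 0.511, -0.0, 0.002]
wrist_force: [-0.1, -0.6, 3.4]
grip_width: 0.0006
finger_force: 1.3
```

Contact. Continuing until the button bottoms out.

step_arm([
  [0,0,-0.002,0,0,0,0],
  [0,0,0,0,0,0,0],
])

```text
clock: 22.02
tcp_pos: [0.5385, -0.3511, 0.1032]
eef_rot: [0.859, 0.511, -0.0, 0.002]
wrist_force: [0.2, 0.0, 3.4]
grip_width: 0.0004
finger_force: 1.7
```

step_arm([
  [0,0,-0.002,0,0,0,0],
  [0,0,0,0,0,0,0],
])

```text
clock: 22.28
tcp_pos: [0.5385, -0.3512, 0.1018]
eef_rot: [0.859, 0.511, -0.0, 0.002]
wrist_force: [-0.9, 1.5, 11.4]
grip_width: 0.0004
finger_force: 5.7
```

step_arm([
  [0,0,-0.002,0,0,0,0],
  [0,0,0,0,0,0,0],
])

```text
clock: 22.52
tcp_pos: [0.5387, -0.3512, 0.1014]
eef_rot: [0.859, 0.511, -0.0, 0.002]
wrist_force: [-11.3, 8.1, 32.8]
grip_width: 0.0002
finger_force: 16.8
```

The force jump shows it bottomed out. Now releasing.

step_arm([
  [0,0,0.005,0,0,0,0],
  [0,0,0.02,0,0,0,0],
  [0,0,0.04,0,0,0,0],
  [-0.02,0.02,0.04,0,0,0,0],
  [-0.03,0.05,0.02,0,0,0,0],
  [-0.03,0.05,0,0,0,0,0],
  [0,0,0,0,0,0,0],
  [0,0,0,0,0,0,0],
])

```text
clock: 23.52
tcp_pos: [0.4588, -0.2313, 0.2251]
eef_rot: [0.859, 0.511, 0.0, 0.002]
wrist_force: [0.0, -0.4, 0.4]
grip_width: 0.0003
finger_force: 0.0
```

```bash
python3 log.py
python3 - <<'E'
from idx import *
p=idx()
q,d=imaging.read_camera("scene"); m=imaging.regions_of("scene","lock_button")[0]["pixels"]; ys,xs=np.nonzero(m&(d>0));P=pts("scene",np.c_[xs,ys],d[ys,xs]); print("button z",np.median(P[:,2]), xs.mean(),ys.mean())
cv2.imwrite("pics/v5.png",cv2.resize(p[130:270,80:300],None,fx=3,fy=3,interpolation=2))
E
```

```text
23.52 [-0.5112  0.0351  2.0866 -0.0024  1.0162 -0.0126] [ 0.4588 -0.2313  0.2251] [ 0.002 -0.004 -1.   ] [ 0.  -0.4  0.4] 0.0003
index px 210.2 192.3 33 z 0.2567
z from row 0.2545
button z 0.13375732656378148 117.1443661971831 192.4894366197183
```

View pics/v5.png

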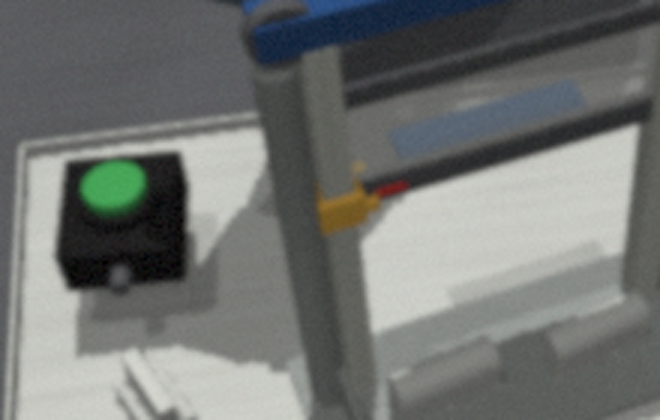

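The index (crop 392,189) is level with the pointer (372,202) along the rail's slope. The button is up and the arm is clear, so I'm handing in.

```bash
python3 -c "
from bench import order
print(order.finish_job())"
```

```text
the job is handed in; nothing more can be done
None
```

The job is handed in, though no pass/fail verdict came back: the window was pushed up by its lip until the red index was level with the pointer (about 2 mm by camera, limit 8 mm) and left there, and the green button was pressed until it bottomed out and came back up.

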